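Swap the pack on the charger behind the parked power tools

ROBOT

A 6-joint arm with a two-finger parallel gripper is mounted at the origin on the work surface. World frame = base frame: x ahead of the robot, y to its left, z up, the work surface at z = 0. Lengths are in m, angles in degrees, forces in N, time in s.
With the tool pointing down it reaches from about 0.4 to 0.825 m from the base axis. Payload 7 kg.
Tool frame: the origin (TCP) lies midway between the tips of the shut fingers; the grasp point (between the pads) lies 19 mm behind it; z points along the fingers, y is the direction in which the jaws open and shut (so a half turn about z gives the same grasp; the last joint's range is limited). The gripper opens to 88 mm and grips with 3 to 60 N. Pads are 19 mm wide; open, the fingers measure 130 mm over their backs; the gripper's body (78 mm by 193 mm) begins 47 mm behind the grasp point.
Start: joints at [-51.79, 20.546, 0.682, 0, -70.136, -16.507], TCP at [0.25, -0.627, 0.227] pointing down, gripper open.
Joint ranges: [-176.03, 176.03], [-82.01, 121.73], [-58.28, 71.71], [-173.87, 95.51], [-174.79, -0.11], [-173.66, 173.66]. Speed limits (degrees/s): [136.94, 136.94, 172.46, 180, 180, 180].

INTERFACE

Orientations are given as [roll, pitch, yaw] about the fixed x, y, z axes, in that order (R = Rz(yaw) Ry(pitch) Rx(roll)).
In Python, from plant import get_state, imaging, r, models gives the robot as it stands.
- The arm moves only by the tool arm_command, never from a script. Its argument "commands" is a list of rows, each a list of 7 numbers: the shift along the tool's x, y, z in mm, then the turn, a rotation vector about the tool's x, y, z in rad, then the opening, from -1 (shut) to 1 (fully open). A call has 1 to 5 rows; each row is the pose to reach, as a shift and turn from the pose measured when the call began, along the tool's axes at that moment; what a row does not reach only later rows make up. A row lasts 1/8 s, in which the tool goes at most 62.5 mm and 10.7 degrees, less where a joint would pass 70% of its speed; a pose out of reach is approached as far as the arm can. A call with a gripper value outside its range is refused whole. The fingers move at their own pace and stop on an object; "squeeze" is the grip in N (left out, the last holds). Time passes only in rows, so rows that repeat a pose let the fingers close. It gives the time, the measured TCP pose, the force and the opening at its end, in the units of the state.
- get_state(): the state, without advancing time (a new reading comes with each control period).
- imaging.capture(name): name is "side" or "top"; returns a dict with "pixels" (420x560x3 uint8, red, green, blue), "fx", "fy", "cx", "cy" (pixels), "rvec" (rotation vector, rad) and "tvec" (3), from world to camera coordinates, as OpenCV has them. Camera axes: x right, y down, z forward; pixel columns grow to the right and rows downward; lengths in m; the calibration is good to about 2 mm. A picture is of the moment at which its call begins. There is no depth.
- r.close_job(): hands the job in, once; it reports no verdict.
Trained networks look in the newest picture that a camera, given by its name, has taken for a name from the list of things; names that differ only in an ending like _2 or _b are one class to them, and where a whole thing is asked for, a point or a joint stands for the part that bears it (a point fixed in the world has none). Each returns a list of dicts, best first, with "conf" (0 to 1); they miss things now and then, are a little off and sometimes report something else, mostly with a low value. They report only what shows in the picture. A call takes as long as a camera call. They do not tell look-alikes from the thing itself.
- models.outline_of(camera, name): "pixels" (420x560 bool, what is visible of it) and "rect" ([centre column, centre row, width, height] in pixels, round what is visible of it).
The state is a dict: "time_s": time; "joints": joint angles; "qd": joint speeds; "joint_torque": joint torques, N m; "tcp_pos": TCP position; "eef_rot": TCP orientation; "contact_force": force on the tool from outside, world axes, zero at the start; "moment": the same for the moment, N m; "gripper_width": finger opening in m.
Only numpy, scipy, OpenCV 4.12 (cv2) and the standard library are available. Lean on these libraries where they do the work, as an engineer would, in place of code of your own. Each camera call takes 0.05 s, during which the arm holds its last target. There are 200 camera calls.

TASK

The charged battery pack sits on the charger behind the two parked power tools: stand both tools aside on the grey mat, then put the charged pack into the empty front compartment of the blue tote, and after that seat the flat pack (the one with white tape) fully home on the charger. Finally stand the tools back upright and squarely on their own pads, the red drill on the red pad and the yellow impact driver on the yellow pad. Set things down rather than dropping them, and do not tip a tool over.

Things in the scene. Friction and masses are not known exactly. Their poses are not given: they have to be found in the camera images.
- drill: Red compact drill, 0.8 kg, on the red pad at the start. It stands on its flat black foot (84 x 58 mm, 38 mm high). Origin: centre of the foot's underside; x along the head to the nose. Barrel axis 155 mm up, from x = -70 (rear) to +95 mm (end of dark chuck), top 183 mm up. Grip it from above across y: black flat sides 58 mm apart, 62 mm long, centred over the origin, 142 to 168 mm up.
- driver: Yellow impact driver, 0.75 kg, on the yellow pad at the start. It stands on its flat black foot (84 x 58 mm, 38 mm high). Origin: centre of the foot's underside; x along the head to the nose. Barrel axis 150 mm up, from x = -58 (rear) to +102 mm (tip of thin bit), top 178 mm up. Grip it from above across y: black flat sides 58 mm apart, 56 mm long, centred at x = -6 mm, 137 to 163 mm up.
- charged_pack: Charged battery pack: black block 86 x 56 x 54 mm (x, y, z), 0.32 kg, with four green lamps in a row on top. Origin = centre of its underside. At the start it sits on the charger; only its upper 40 mm stands above the charger's rails. Grip across y (56 mm).
- flat_pack: Flat battery pack: same block, 86 x 56 x 54 mm (x, y, z), 0.32 kg, with a white tape band 26 mm wide round its middle. Origin = centre of its underside. At the start it lies on the bench on the robot's side of the tote. Grip across y (56 mm).
- charger: Grey battery charger with black rails, fixed, 139 x 100 mm. Origin: on the bench under the middle of its pack recess. Recess floor 32 mm up, 96 mm along x by 66 mm along y (5 mm free all round a pack lying along x, either way round), between black rails with tops 46 mm up and, at +x, a deck 50 mm up with two lamps. The tools stand on its -x side.
- red_pad: Red parking pad for the drill, fixed, 104 x 80 x 3 mm (x, y, z). Origin = centre of its underside on the bench; the tool stands on its top, 3 mm up, with its foot along the pad's x (either way round).
- yellow_pad: Yellow parking pad for the impact driver, fixed, 104 x 80 x 3 mm (x, y, z). Origin = centre of its underside on the bench; the tool stands on its top, 3 mm up, with its foot along the pad's x (either way round).
- side_mat: Grey rubber mat, the side area, fixed, 200 x 260 x 3 mm (x, y, z), clear at the start, left or right of the tools. Origin = centre of its underside; tools stand on its top, 3 mm up. It takes both tools side by side along y.
- tote: Blue tote (open tray), fixed, walls 60 mm high, 4 mm thick, on the side away from the mat. Origin: on the bench under the centre of its empty front compartment, inside 127 mm along x by 200 mm along y, floor 4 mm up. At +x, behind a 50 mm high divider, the other compartment is full of boxes.
There are look-alikes about, which are no part of the job. Several things have the shape of the red_pad; the one meant has the colours described above.

How it is judged:
By the outcome, as a careful person would: the job done as asked, in the order asked, and still so for the second after the job is handed in, with the robot touching nothing.
It also fails if it takes over 138 s, if anything falls off the work surface, if the arm or the gripper's body presses on something with over 40 N, if the wrist force passes 120 N, or if a joint passes its speed limit or range.

## Working session

There is one attempt and no reset: what is moved stays moved. The work goes in short steps, Python scripts to look and compute and a tool call to move; the robot and the scene stay as the last step left them, time stands still between calls to the robot, and variables do not carry over. Pictures are saved under pics/ and viewed, on a budget of 14 in all, crops included, one or two more only if the job needs it, and the job is handed in when it is done.

Besides the shell and the picture viewer there is one more tool, called after "Call:" in YAML: its name, and indented under it one key for each argument. arm_command: Moves the arm, as the interface text tells. Its arguments: {"type":"object","properties":{"commands":{"type":"array","items":{"type":"array","items":{"type":"number"}}},"squeeze":{"type":"number"}},"required":["commands"]}

```bash
ls; mkdir -p pics; python3 - <<'E'
from plant import get_state, imaging, models
import cv2, numpy as np, pickle
print(get_state())
D={}
for c in ("side","top"):
    d=imaging.capture(c); D[c]=d
    cv2.imwrite(f"pics/{c}0.png",d["pixels"][:,:,::-1])
    print(c,d["fx"],d["fy"],d["cx"],d["cy"],d["rvec"],d["tvec"])
    for n in ["drill","driver","charged_pack","flat_pack","charger","red_pad","yellow_pad","side_mat","tote"]:
        for o in models.outline_of(c,n)[:4]:
            D[c+n+str(len(D))]=o
            print(n,round(o["conf"],2),np.round(o["rect"],1),cv2.minAreaRect(np.argwhere(o["pixels"])[:,::-1].astype(np.float32)))
pickle.dump(D,open("d0.pkl","wb"))
E
```

```text
pics
{'time_s': 0.0, 'joints': array([-5.17893770e+01,  2.05895182e+01,  6.35814222e-01, -1.87102698e-02,
       -7.01350569e+01, -1.65065471e+01]), 'qd': array([ 0.04814366,  0.01022178,  0.04757269, -0.07728386,  0.0955299 ,
        0.00115626]), 'joint_torque': array([ 1.22804955e-03, -5.82709301e+01,  2.93069923e+01,  6.99733436e+00,
        7.13152884e-03, -1.55264620e-04]), 'tcp_pos': array([ 0.24942174, -0.62672785,  0.22566425]), 'eef_rot': array([ 1.79909899e+02, -8.35717476e-03, -1.58302289e+02]), 'contact_force': array([-0.09326411,  0.14956064, -0.45025023]), 'moment': array([ 0.02115127, -0.03361919,  0.03607579]), 'gripper_width': 0.08719119631538143}
side 501.4661969128298 501.4661969128298 278.4807649228501 210.95542159734126 [ 2.0571387  -0.99922464  0.49463887] [-0.3302305   0.27409574  0.93954725]
drill 0.85 [309.6 199.1  53.7  85.7] ((305.1276550292969, 195.48687744140625), (50.69902801513672, 90.05164337158203), 11.481989860534668)
driver 0.67 [273.9 183.5  48.1  79. ] ((270.5064697265625, 180.65908813476562), (44.365753173828125, 80.71918487548828), 6.6544241905
[... 2043 characters left out ...]
7), (40.17161560058594, 84.46021270751953), 3.5763344764709473)
red_pad 0.82 [427.9 284.6  32.2  41. ] ((427.77154541015625, 284.6979675292969), (32.2749137878418, 41.750770568847656), 4.085616588592529)
red_pad 0.73 [287.3 201.3  33.2  42. ] ((280.1584167480469, 207.9158477783203), (46.36708450317383, 25.11843490600586), 50.710594177246094)
yellow_pad 0.85 [247.4 200.6  36.2  40.7] ((247.0, 202.0), (40.0, 30.0), 90.0)
side_mat 0.92 [138.6 194.8 100.8  80.9] ((136.72276306152344, 192.72772216796875), (74.62779235839844, 103.38436889648438), 84.2894058227539)
tote 0.86 [375.4 166.1  95.7  91.1] ((376.0914611816406, 169.17681884765625), (89.89126586914062, 83.59666442871094), 6.34019136428833)
```

```bash
python3 - <<'E'
import cv2
for c,(x,y,w,h) in {"side":(140,110,320,240),"top":(70,80,400,220)}.items():
    i=cv2.imread(f"pics/{c}0.png")[y:y+h,x:x+w]
    s=800/w; i=cv2.resize(i,None,fx=s,fy=s,interpolation=cv2.INTER_CUBIC); cv2.imwrite(f"pics/{c}0c.png",i)
    print(s,i.shape)
E
```

```text
2.5 (600, 800, 3)
2.0 (440, 800, 3)
```

View pics/top0c.png

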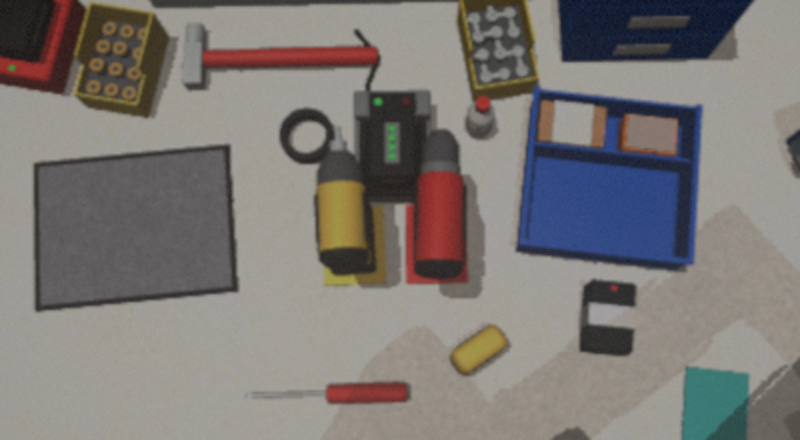

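View pics/side0c.png

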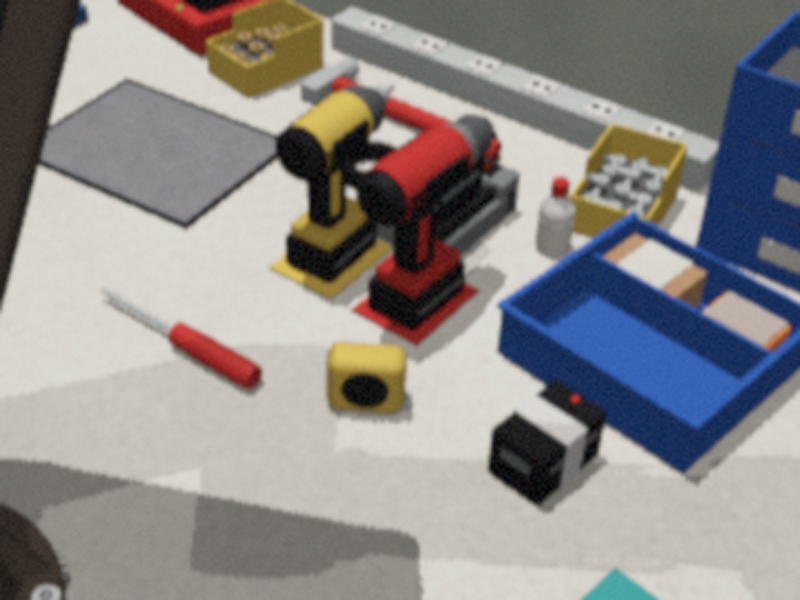

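The top view has x up and y to the left. The grey mat is at crop (135,228), the yellow driver at (342,210) and the red drill at (438,210). The charger with the green-lamp pack is behind them at (392,145). The tote's front compartment is at (605,210), and the taped flat pack is at (608,318), just on the robot's side of it. The teal pad at (715,400) is a look-alike. Next I'll fit poses.

```bash
cat > h.py <<'E'
import cv2, numpy as np
from scipy.optimize import minimize
def proj(d,P): return cv2.projectPoints(np.asarray(P,float),np.array(d["rvec"],float),np.array(d["tvec"],float),np.array([[d["fx"],0,d["cx"]],[0,d["fy"],d["cy"]],[0,0,1]],float),None)[0][:,0]
def back(d,uv,z):
    R=cv2.Rodrigues(np.array(d["rvec"],float))[0]; C=-R.T@np.array(d["tvec"],float)
    v=R.T@np.array([(uv[0]-d["cx"])/d["fx"],(uv[1]-d["cy"])/d["fy"],1]); return (C+v*(z-C[2])/v[2])
def box(x0,x1,y0,y1,z0,z1): return np.array([[x,y,z] for x in(x0,x1) for y in(y0,y1) for z in(z0,z1)])/1000.
def cyl(x0,x1,r,h): return np.array([[x,r*np.cos(a),h+r*np.sin(a)] for x in(x0,x1) for a in np.arange(0,6.28,.35)])/1000.
M={"drill":[box(-42,42,-29,29,0,38),cyl(-70,55,28,155),cyl(55,95,19,155),box(-25,15,-17,17,38,130)],
"driver":[box(-42,42,-29,29,0,38),cyl(-58,45,28,150),cyl(45,70,19,150),cyl(70,102,5,150),box(-25,15,-17,17,38,130)],
"pack":[box(-43,43,-28,28,0,54)],"packup":[box(-43,43,-28,28,14,54)],"pad":[box(-52,52,-40,40,0,3)],"mat":[box(-100,100,-130,130,0,3)]}
def place(P,p,z):
    c,s=np.cos(np.radians(p[2])),np.sin(np.radians(p[2])); return P@np.array([[c,-s,0],[s,c,0],[0,0,1]]).T+[p[0],p[1],z]
def render(d,m,p,z,S=4):
    im=np.zeros((420*S,560*S),np.uint8)
    for P in M[m]: cv2.fillConvexPoly(im,cv2.convexHull(np.round((proj(d,place(P,p,z))+.5)*S).astype(np.int32)),255)
    return cv2.resize(im,(560,420),interpolation=cv2.INTER_AREA)/255.
def fit(m,z,views,p0):
    "views: list of (cam dict, mask, ignore mask or None)"
    def cost(p):
        c=0
        for d,k,ig in views:
            r=render(d,m,p,z); w=1 if ig is None else ~ig; r=r*w; k2=k*w
            c+=1-np.minimum(r,k2).sum()/np.maximum(r,k2).sum()
        return c
    s=np.array(p0)+np.array([[0,0,0],[.02,0,0],[0,.02,0],[0,0,8]])
    o=minimize(cost,p0,method="Nelder-Mead",options=dict(initial_simplex=s,xatol=2e-4,fatol=1e-4))
    return o.x,o.fun
E
cat > m0.py <<'E'
import pickle; from h import *
D=pickle.load(open("d0.pkl","rb")); T,S=D["top"],D["side"]
def mk(c,n,i=0): return [v["pixels"] for k,v in D.items() if k.startswith(c+n) and k[len(c+n):].isdigit()][i]
tp=lambda x,y:(x/2+70,y/2+80); sp=lambda x,y:(x/2.5+140,y/2.5+110)
for n,hh in(("drill",.183),("driver",.178)):
    g=back(T,(290,184) if n=="drill" else (241,180),.15)
    ig=cv2.dilate(mk("side","drill").astype(np.uint8),np.ones((3,3)))>0 if n=="driver" else None
    vt=(T,mk("top",n),None); vs=(S,mk("side",n),ig)
    for v in ([vt,vs],[vt],[vs]):
        p,c=fit(n,.003,v,[g[0],g[1],0]); print(n,np.round(p,4),round(c,3))
g=back(T,(373,238),.054)
for v in ([(T,mk("top","flat_pack"),None),(S,mk("side","flat_pack"),None)],[(T,mk("top","flat_pack"),None)]): print("flat",fit("pack",0,v,[g[0],g[1],0]))
def corners(name,cs,z,cam=T,f=tp):
    P=np.array([back(cam,f(*c),z) for c in cs])[:,:2]; print(name,np.round(P,4).tolist(),np.round([np.linalg.norm(P[i]-P[i-1]) for i in range(len(P))],3)); return P
corners("mat top",[(35,163),(229,146),(237,290),(37,310)],.003)
corners("mat side",[(128,80),(290,150),(187,226),(40,160)],.003,S,sp)
corners("tote rim top",[(519,250),(690,266),(701,107),(536,90)],.06)
corners("tote rim side fl,fr,br",[(502,305),(690,470)],.06,S,sp)
corners("red front l,r",[(405,282),(467,281)],.003); corners("yel front",[(323,286),(384,283)],.003)
corners("chg lampdeck",[(355,92),(430,92)],.05); corners("chargedpack lamps",[(393,142)],.086)
print(mk("side","charged_pack").sum())
E
python3 m0.py
```

```text
drill [ 0.5414 -0.0838 -1.8167] 0.198
drill [ 0.5429 -0.0836 -2.0215] 0.095
drill [ 0.5403 -0.0834 -1.3358] 0.099
driver [0.5462 0.0261 2.7037] 0.162
driver [0.5467 0.0263 2.3706] 0.072
driver [0.5452 0.0259 2.0114] 0.09
flat (array([ 0.43467095, -0.29273893, -6.47890158]), np.float64(0.11825345865726589))
flat (array([ 0.43583375, -0.29212497, -7.75831503]), np.float64(0.050135829366039886))
mat top [[0.6618, 0.447], [0.6794, 0.1897], [0.4845, 0.1752], [0.4646, 0.4311]] [0.198 0.258 0.195 0.257]
mat side [[0.6548, 0.4348], [0.6605, 0.1779], [0.4825, 0.17], [0.4689, 0.3849]] [0.192 0.257 0.178 0.215]
tote rim top [[0.5166, -0.1829], [0.4917, -0.391], [0.6969, -0.4232], [0.7248, -0.2146]] [0.211 0.21  0.208 0.211]
tote rim side fl,fr,br [[0.5217, -0.1903], [0.4453, -0.4124]] [0.235 0.235]
red front l,r [[0.4898, -0.0414], [0.4892, -0.1214]] [0.08 0.08]
yel front [[0.4871, 0.0644], [0.4891, -0.0143]] [0.079 0.079]
chg lampdeck [[0.7319, 0.0174], [0.7296, -0.0794]] [0.097 0.097]
chargedpack lamps [[0.6502, -0.0313]] [0.]
232
```

```bash
cat > go.py <<'E'
import sys, numpy as np
from plant import get_state
from scipy.spatial.transform import Rotation as R
def go(wps):
    "each wp x,y,z,yaw (world TCP, m/deg): print shift/turn from the present pose, then chained from each nominal wp"
    s=get_state(); p=np.array(s["tcp_pos"]); q=R.from_euler("xyz",s["eef_rot"],degrees=True)
    print("t",round(s["time_s"],2),np.round(p,4),np.round(s["eef_rot"],2),"j",np.round(s["joints"],0),"F",np.round(s["contact_force"],1),"w",round(s["gripper_width"],4))
    for w in wps:
        t=np.array(w[:3]); g=R.from_euler("xyz",[180,0,w[3]],degrees=True)
        print(w,"->",np.round(q.inv().apply(t-p)*1000,1),np.round((q.inv()*g).as_rotvec(),3)," from start pose" if w is wps[0] else " from previous wp")
        p,q=t,g
if __name__=="__main__": go([[float(v) for v in a.split(",")] for a in sys.argv[1:]])
E
python3 go.py .5402,.0259,.25,-177.6 .5402,.0259,.137,-177.6
```

```text
t 1.0 [ 0.2496 -0.6271  0.2265] [ 180.     0.  -158.3] j [-52.  21.   1.  -0. -70. -17.] F [-0.6 -0.1  0.2] w 0.0874
[0.5402, 0.0259, 0.25, -177.6] -> [-511.5  499.3  -23.4] [0.    0.    0.337]  from start pose
[0.5402, 0.0259, 0.137, -177.6] -> [ -0.  -0. 113.] [0. 0. 0.]  from previous wp
```

Call:
arm_command:
  commands:
    - [-43,42,-23,0,0,0.1,1]
    - [-85,83,-23,0,0,0.2,1]
    - [-128,125,-23,0,0,0.337,1]
    - [-170,166,-23,0,0,0.337,1]
    - [-210,205,-23,0,0,0.337,1]
  squeeze: 40

```text
time_s: 1.62
tcp_pos: [0.3695, -0.3573, 0.2499]
eef_rot: [-180.0, 0.0, -177.6]
contact_force: [1.3, 0.5, 0.4]
gripper_width: 0.0877
```

```bash
python3 go.py .5402,.0259,.25,-177.6 .5402,.0259,.137,-177.6
```

```text
t 1.62 [ 0.3695 -0.3573  0.2499] [-1.7998e+02  5.0000e-02 -1.7760e+02] j [-22.   4. -17.   0. -68. -65.] F [1.3 0.5 0.4] w 0.0877
[0.5402, 0.0259, 0.25, -177.6] -> [-1.866e+02  3.757e+02 -1.000e-01] [-0.     0.001 -0.   ]  from start pose
[0.5402, 0.0259, 0.137, -177.6] -> [ -0.  -0. 113.] [0. 0. 0.]  from previous wp
```

Call:
arm_command:
  commands:
    - [-27,54,0,0,0,0,1]
    - [-54,108,0,0,0,0,1]
    - [-81,162,0,0,0,0,1]
    - [-107,215,0,0,0,0,1]
    - [-134,269,0,0,0,0,1]

```text
time_s: 2.25
tcp_pos: [0.4926, -0.081, 0.2504]
eef_rot: [-180.0, 0.1, -177.6]
contact_force: [1.5, -1.9, 0.3]
gripper_width: 0.0876
```

Call:
arm_command:
  commands:
    - [-27,54,0,0,0,0,1]
    - [-48,97,0,0,0,0,1]
    - [-53,107,0,0,0,0,1]
    - [-53,107,0,0,0,0,1]

```text
time_s: 2.75
tcp_pos: [0.541, 0.0286, 0.2503]
eef_rot: [-180.0, 0.1, -177.5]
contact_force: [-0.1, 0.1, -0.5]
gripper_width: 0.0877
```

```bash
python3 go.py .5402,.0259,.25,-177.6 .5402,.0259,.137,-177.6
```

```text
t 2.75 [0.541  0.0286 0.2503] [-1.7997e+02  9.0000e-02 -1.7752e+02] j [  24.    7.  -14.    0.  -69. -111.] F [-0.1  0.1 -0.5] w 0.0877
[0.5402, 0.0259, 0.25, -177.6] -> [ 0.9 -2.6  0.3] [-0.001  0.002  0.001]  from start pose
[0.5402, 0.0259, 0.137, -177.6] -> [ -0.  -0. 113.] [0. 0. 0.]  from previous wp
```

Call:
arm_command:
  commands:
    - [1,-2.6,30,0,0,0,1]
    - [1,-2.6,65,0,0,0,1]
    - [1,-2.6,95,0,0,0,1]
    - [1,-2.6,113,0,0,0,1]
    - [1,-2.6,113,0,0,0,1]

```text
time_s: 3.38
tcp_pos: [0.5389, 0.0242, 0.1364]
eef_rot: [-179.9, -0.1, -177.6]
contact_force: [0.3, -0.1, 0.2]
gripper_width: 0.0876
```

Call:
arm_command:
  commands:
    - [0,0,0,0,0,0,-1]
    - [0,0,0,0,0,0,-1]
    - [0,0,0,0,0,0,-1]
    - [0,0,0,0,0,0,-1]
    - [0,0,0,0,0,0,-1]
  squeeze: 40

```text
time_s: 4.0
tcp_pos: [0.5394, 0.0247, 0.137]
eef_rot: [-180.0, 0.0, -177.6]
contact_force: [-1.4, 2.3, 5.0]
gripper_width: 0.0579
```

```bash
python3 go.py .5402,.0259,.167,-177.6 .562,.375,.167,-177.6 .562,.375,.137,-177.6
```

```text
t 4.0 [0.5394 0.0247 0.137 ] [-1.7996e+02  1.0000e-02 -1.7759e+02] j [  23.   12.  -23.    0.  -54. -111.] F [-1.4  2.3  5. ] w 0.0579
[0.5402, 0.0259, 0.167, -177.6] -> [ -0.8   1.1 -30. ] [-0.001  0.     0.   ]  from start pose
[0.562, 0.375, 0.167, -177.6] -> [-36.4 347.9   0. ] [0. 0. 0.]  from previous wp
[0.562, 0.375, 0.137, -177.6] -> [-0. -0. 30.] [0. 0. 0.]  from previous wp
```

Call:
arm_command:
  commands:
    - [0,0,-15,0,0,0,-1]
    - [0,0,-35,0,0,0,-1]
    - [-3,25,-35,0,0,0,-1]
    - [-8,65,-35,0,0,0,-1]
    - [-12,110,-35,0,0,0,-1]

```text
time_s: 4.62
tcp_pos: [0.5458, 0.1352, 0.1715]
eef_rot: [-179.9, -0.1, -177.7]
contact_force: [1.8, 0.7, -8.7]
gripper_width: 0.0577
```

Call:
arm_command:
  commands:
    - [-4,45,0,0,0,0,-1]
    - [-9,90,0,0,0,0,-1]
    - [-14,135,0,0,0,0,-1]
    - [-19,180,0,0,0,0,-1]
    - [-22,210,0,0,0,0,-1]

```text
time_s: 5.25
tcp_pos: [0.5584, 0.3472, 0.17]
eef_rot: [-179.8, -0.3, -177.6]
contact_force: [-0.0, -0.7, -7.9]
gripper_width: 0.0576
```

```bash
python3 go.py  .562,.375,.142,-177.6 .562,.375,.137,-177.6; python3 - <<'E'
from plant import imaging; import cv2
a=[cv2.resize(imaging.capture(c)["pixels"][:,:,::-1],(400,300)) for c in("top","side")]
cv2.imwrite("pics/1.png",cv2.hconcat(a))
E
```

```text
t 5.25 [0.5584 0.3472 0.17  ] [-179.8    -0.25 -177.65] j [  49.   21.   -6.   -0.  -63. -136.] F [-0.  -0.7 -7.9] w 0.0576
[0.562, 0.375, 0.142, -177.6] -> [-4.8 27.7 27.9] [-0.004 -0.004 -0.001]  from start pose
[0.562, 0.375, 0.137, -177.6] -> [-0. -0.  5.] [0. 0. 0.]  from previous wp
```

View pics/1.png

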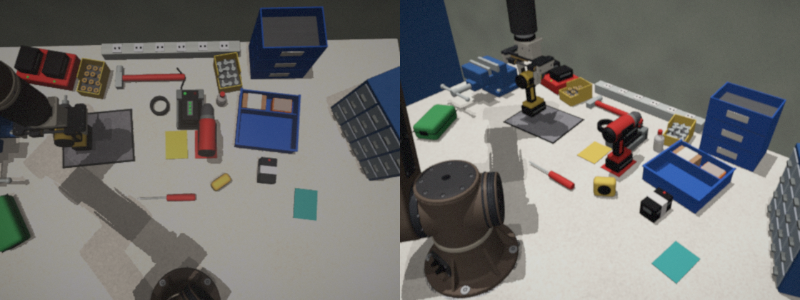

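The driver hangs upright over the left half of the mat, at about (78,138) in the left view. The yellow pad is clear at (176,145).

Call:
arm_command:
  commands:
    - [-5,22,0,-0.004,-0.004,0,-1]
    - [-5,28,12,-0.004,-0.004,0,-1]
    - [-5,28,22,-0.004,-0.004,0,-1]
    - [-5,28,28,-0.004,-0.004,0,-1]
    - [-5,28,30,-0.004,-0.004,0,-1]

```text
time_s: 5.98
tcp_pos: [0.5622, 0.3758, 0.139]
eef_rot: [180.0, -0.0, -177.6]
contact_force: [0.8, -0.8, -7.4]
gripper_width: 0.0577
```

```bash
python3 go.py  .562,.375,.137,-177.6 .562,.375,.24,-177.6
```

```text
t 5.97 [0.5622 0.3758 0.139 ] [ 1.7998e+02 -4.0000e-02 -1.7759e+02] j [  50.   24.   -6.   -0.  -60. -138.] F [ 0.8 -0.8 -7.4] w 0.0577
[0.562, 0.375, 0.137, -177.6] -> [ 0.2 -0.8  2. ] [ 0.    -0.001  0.   ]  from start pose
[0.562, 0.375, 0.24, -177.6] -> [   0.    0. -103.] [0. 0. 0.]  from previous wp
```

Call:
arm_command:
  commands:
    - [0,0,1,0,0,0,-1]
    - [0,0,2,0,0,0,-1]
    - [0,0,2.5,0,0,0,-1]
    - [0,0,2.5,0,0,0,-1]

```text
time_s: 6.48
tcp_pos: [0.5624, 0.3758, 0.1372]
eef_rot: [180.0, -0.0, -177.6]
contact_force: [-0.9, -1.1, -2.3]
gripper_width: 0.0579
```

Call:
arm_command:
  commands:
    - [0,0,0.5,0,0,0,-0.2]
    - [0,0,0.5,0,0,0,0.4]
    - [0,0,0.5,0,0,0,1]
    - [0,0,0.5,0,0,0,1]
    - [0,0,0.5,0,0,0,1]

```text
time_s: 7.1
tcp_pos: [0.5625, 0.3759, 0.1369]
eef_rot: [180.0, 0.0, -177.6]
contact_force: [-0.7, 0.2, 0.2]
gripper_width: 0.0843
```

Call:
arm_command:
  commands:
    - [0,0,-20,0,0,0,1]
    - [0,0,-60,0,0,0,1]
    - [0,0,-105,0,0,0,1]
    - [0,-30,-113,0,0,0,1]
    - [0,-80,-113,0,0,0.07,1]

```text
time_s: 7.72
tcp_pos: [0.5659, 0.2958, 0.2504]
eef_rot: [179.9, 0.1, 178.4]
contact_force: [1.5, -1.0, -0.1]
gripper_width: 0.088
```

```bash
python3 go.py  .5414,-.0838,.25,178.2
```

```text
t 7.72 [0.5659 0.2958 0.2504] [1.7989e+02 8.0000e-02 1.7844e+02] j [  45.   16.   -2.   -0.  -71. -137.] F [ 1.5 -1.  -0.1] w 0.088
[0.5414, -0.0838, 0.25, 178.2] -> [  14.2 -380.1   -0.4] [0.002 0.001 0.004]  from start pose
```

Call:
arm_command:
  commands:
    - [2,-60,0,0,0,0,1]
    - [4,-120,0,0,0,0,1]
    - [7,-180,0,0,0,0,1]
    - [9,-240,0,0,0,0,1]
    - [11,-300,0,0,0,0,1]

```text
time_s: 8.35
tcp_pos: [0.5459, -0.0061, 0.2496]
eef_rot: [179.9, 0.1, 178.4]
contact_force: [-0.0, 0.5, -0.8]
gripper_width: 0.0875
```

Call:
arm_command:
  commands:
    - [2,-50,0,0,0,0,1]
    - [3,-78,0,0,0,0,1]
    - [3,-80,0,0,0,0,1]
    - [3,-80,20,0,0,0,1]
    - [3,-80,20,0,0,0,1]

```text
time_s: 8.98
tcp_pos: [0.5396, -0.0856, 0.228]
eef_rot: [179.9, -0.1, 178.4]
contact_force: [-0.7, -0.1, 0.3]
gripper_width: 0.0876
```

```bash
python3 go.py  .5414,-.0838,.141,178.2
```

```text
t 8.97 [ 0.5396 -0.0856  0.228 ] [ 1.7989e+02 -8.0000e-02  1.7844e+02] j [  11.    8.  -15.   -0.  -66. -103.] F [-0.7 -0.1  0.3] w 0.0876
[0.5414, -0.0838, 0.141, 178.2] -> [-1.9  1.7 87. ] [ 0.002 -0.001  0.004]  from start pose
```

Call:
arm_command:
  commands:
    - [-2,1.7,25,0.002,0,0.004,1]
    - [-2,1.7,55,0.002,0,0.004,1]
    - [-2,1.7,80,0.002,0,0.004,1]
    - [-2,1.7,87,0.002,0,0.004,1]
    - [-2,1.7,87,0.002,0,0.004,1]

```text
time_s: 9.6
tcp_pos: [0.5418, -0.0835, 0.1415]
eef_rot: [-180.0, -0.1, 178.3]
contact_force: [0.4, -0.4, -0.1]
gripper_width: 0.0875
```

Call:
arm_command:
  commands:
    - [0,0,0,0,0,0,-1]
    - [0,0,0,0,0,0,-1]
    - [0,0,0,0,0,0,-1]
    - [0,0,0,0,0,0,-1]
    - [0,0,0,0,0,0,-1]

```text
time_s: 10.22
tcp_pos: [0.542, -0.0834, 0.1419]
eef_rot: [-180.0, -0.0, 178.3]
contact_force: [-1.5, 2.1, 4.6]
gripper_width: 0.0578
```

Call:
arm_command:
  commands:
    - [0,0,-15,0,0,0,-1]
    - [0,0,-35,0,0,0,-1]
    - [-2,25,-35,0,0,0,-1]
    - [-4,65,-35,0,0,0,-1]
    - [-6,110,-35,0,0,0,-1]

```text
time_s: 10.85
tcp_pos: [0.5505, 0.0268, 0.1765]
eef_rot: [-180.0, -0.2, 178.2]
contact_force: [0.5, 0.7, -8.4]
gripper_width: 0.0579
```

```bash
python3 go.py  .575,.240,.171,178.2
```

```text
t 10.85 [0.5505 0.0268 0.1765] [-1.7997e+02 -1.5000e-01  1.7816e+02] j [  23.   11.  -19.   -0.  -60. -115.] F [ 0.5  0.7 -8.4] w 0.0579
[0.575, 0.24, 0.171, 178.2] -> [-17.7 213.8   5.4] [-0.001 -0.003 -0.001]  from start pose
```

Call:
arm_command:
  commands:
    - [-4,45,0,0,0,0,-1]
    - [-8,90,0,0,0,0,-1]
    - [-12,135,0,0,0,0,-1]
    - [-16,180,0,0,0,0,-1]
    - [-18,210,0,0,0,0,-1]

```text
time_s: 11.48
tcp_pos: [0.5747, 0.2378, 0.1758]
eef_rot: [-179.9, -0.2, 178.2]
contact_force: [0.3, -0.5, -7.8]
gripper_width: 0.0577
```

Call:
arm_command:
  commands:
    - [0,3,5,0,0,0,-1]
    - [0,3,16,0,0,0,-1]
    - [0,3,25,0,0,0,-1]
    - [0,3,29,0,0,0,-1]
    - [0,3,31,0,0,0,-1]

```text
time_s: 12.1
tcp_pos: [0.5747, 0.2401, 0.1445]
eef_rot: [-179.9, -0.3, 178.2]
contact_force: [0.2, -0.8, -7.8]
gripper_width: 0.0578
```

```bash
python3 go.py  .575,.240,.141,178.2
```

```text
t 12.1 [0.5747 0.2401 0.1445] [-179.9    -0.26  178.16] j [  41.   19.  -12.   -0.  -59. -132.] F [ 0.2 -0.8 -7.8] w 0.0578
[0.575, 0.24, 0.141, 178.2] -> [-0.3 -0.1  3.5] [-0.002 -0.005 -0.001]  from start pose
```

Call:
arm_command:
  commands:
    - [0,0,1,-0.002,-0.004,0,-1]
    - [0,0,2,-0.002,-0.004,0,-1]
    - [0,0,3,-0.002,-0.004,0,-1]
    - [0,0,3,-0.002,-0.004,0,-1]

```text
time_s: 12.6
tcp_pos: [0.5748, 0.2402, 0.142]
eef_rot: [180.0, 0.0, 178.2]
contact_force: [0.2, -1.1, -4.4]
gripper_width: 0.0573
```

Call:
arm_command:
  commands:
    - [0,0,0.5,0,0,0,-0.2]
    - [0,0,0.5,0,0,0,0.4]
    - [0,0,0.5,0,0,0,1]
    - [0,0,0.5,0,0,0,1]
    - [0,0,0.5,0,0,0,1]

```text
time_s: 13.22
tcp_pos: [0.575, 0.2403, 0.1417]
eef_rot: [180.0, 0.0, 178.2]
contact_force: [0.2, 0.4, -1.1]
gripper_width: 0.0849
```

Call:
arm_command:
  commands:
    - [0,0,-20,0,0,0,1]
    - [0,0,-60,0,0,0,1]
    - [0,0,-100,0,0,0,1]
    - [0,0,-100,0,0,0,1]

```text
time_s: 13.72
tcp_pos: [0.5767, 0.2411, 0.2457]
eef_rot: [179.7, 0.4, 178.2]
contact_force: [0.1, -0.2, -0.6]
gripper_width: 0.0874
```

```bash
cat > look.py <<'E'
import sys; from h import *; from plant import imaging, models
tag=sys.argv[1]; G=dict(red_pad=(.541,-.0815,-1),yellow_pad=(.54,.0255,1.5),charged_pack=(.65,-.031,-2),flat_pack=(.4347,-.2927,-7))
D={c:imaging.capture(c) for c in("top","side")}
for c,(x,y,w,h) in dict(side=(200,120,240,180),top=(190,110,160,120)).items():
    cv2.imwrite(f"pics/{c}{tag}.png",cv2.resize(np.ascontiguousarray(D[c]["pixels"][y:y+h,x:x+w,::-1]),(800,600),interpolation=cv2.INTER_CUBIC))
for n,g in G.items():
    m,z={"red_pad":("pad",0),"yellow_pad":("pad",0),"charged_pack":("pack",.032),"flat_pack":("pack",0)}[n]
    V=[]
    for c,d in D.items():
        L=[o for o in models.outline_of(c,n) if np.linalg.norm(np.array(o["rect"][:2])-proj(d,[[g[0],g[1],z+.03]])[0])<25]
        if L: V.append((d,L[0]["pixels"],None))
    for v in [V]+[[x] for x in V]: 
        if v: p,c=fit("packup" if n=="charged_pack" else m,z,v,g); print(n,len(v),np.round(p,4),round(c,3))
E
python3 look.py 2
```

```text
red_pad 2 [ 0.5403 -0.083  -0.8176] 0.13
red_pad 1 [ 0.542  -0.0825 -1.4764] 0.022
red_pad 1 [ 0.5381 -0.0842 -0.5548] 0.059
yellow_pad 2 [ 0.5406  0.0243 -0.1807] 0.145
yellow_pad 1 [ 0.5424  0.025  -0.3993] 0.04
yellow_pad 1 [0.5381 0.023  1.1048] 0.063
charged_pack 1 [ 0.6432 -0.0346  1.4543] 0.046
charged_pack 1 [ 0.6432 -0.0346  1.4543] 0.046
flat_pack 2 [ 0.4344 -0.2924 -5.2108] 0.163
flat_pack 1 [ 0.4343 -0.2926 -8.3871] 0.077
flat_pack 1 [ 0.4335 -0.2921 -3.6813] 0.078
```

View pics/top2.png

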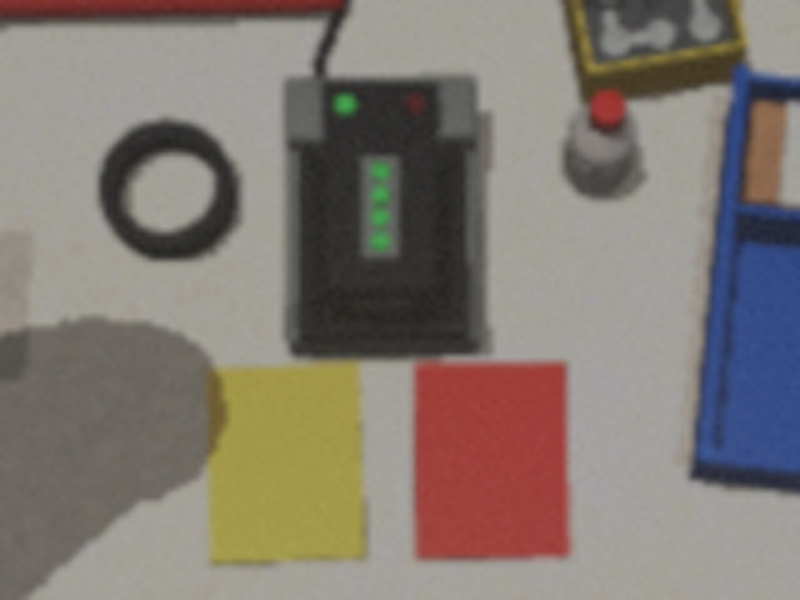

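View pics/side2.png

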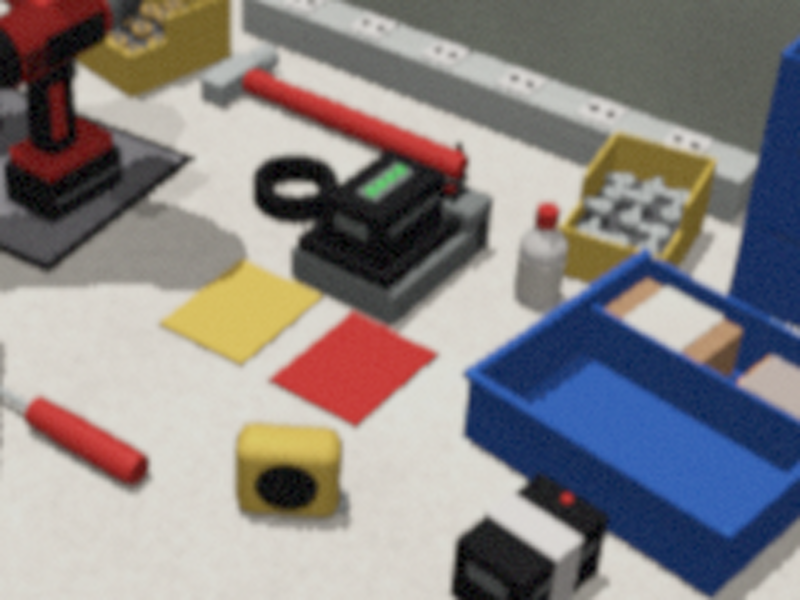

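Top view: the yellow pad's corners are at about (212,368), (358,364), (365,557) and (210,562). The red pad's are at (415,364), (567,363), (570,555) and (416,557). The charger spans (285,75) to (485,355), with the pack's lamps at (380,208). I need a contrast-boosted crop of the charger to see the edges of the pack.

```bash
python3 - <<'E'
from h import *; from plant import imaging
im=np.zeros((420,560,3)); 
for _ in range(4): T=imaging.capture("top"); im+=T["pixels"]/4.
S=imaging.capture("side"); s=S["pixels"].astype(float)
def sh(a,x,y,w,h): return cv2.resize(np.clip((np.clip(a[y:y+h,x:x+w,::-1],0,130)/130)**.6*255,0,255).astype(np.uint8),(400,600),interpolation=cv2.INTER_CUBIC)
cv2.imwrite("pics/3.png",cv2.hconcat([sh(im,242,120,48,72),sh(s,285,158,64,60)]))
t=lambda x,y:(x/5+190-.4,y/5+110-.4)
def C(n,cs,z):
    P=np.array([back(T,t(*c),z)[:2] for c in cs]); a=np.degrees(np.arctan2(*(P[0]-P[3]+P[1]-P[2])[::-1])); print(n,np.round(P,4).tolist(),"ctr",np.round(P.mean(0),4),"yaw",round(a,2),[round(np.linalg.norm(P[i]-P[i-1]),3) for i in range(4)])
C("yel",[(212,368),(358,364),(365,557),(210,562)],.003)
C("red",[(415,364),(567,363),(570,555),(416,557)],.003)
C("chg",[(285,75),(475,75),(484,352),(290,355)],.048)
print(back(T,t(380,208),.086), back(T,t(380,172),.086),back(T,t(379,243),.086))
E
```

```text
yel [[0.5931, 0.063], [0.5935, -0.0138], [0.4904, -0.0158], [0.4897, 0.0642]] ctr [0.5417 0.0244] yaw 0.25 [np.float64(0.103), np.float64(0.077), np.float64(0.103), np.float64(0.08)]
red [[0.5928, -0.0438], [0.5914, -0.1237], [0.489, -0.1217], [0.4898, -0.0422]] ctr [ 0.5407 -0.0828] yaw -1.02 [np.float64(0.103), np.float64(0.08), np.float64(0.102), np.float64(0.08)]
chg [[0.7367, 0.0198], [0.7343, -0.0785], [0.5859, -0.0791], [0.5867, 0.0186]] ctr [ 0.6609 -0.0298] yaw 0.37 [np.float64(0.15), np.float64(0.098), np.float64(0.148), np.float64(0.098)]
[ 0.64969018 -0.0291009   0.086     ] [ 0.66829424 -0.02942205  0.086     ] [ 0.63174281 -0.02830206  0.086     ]
```

View pics/3.png

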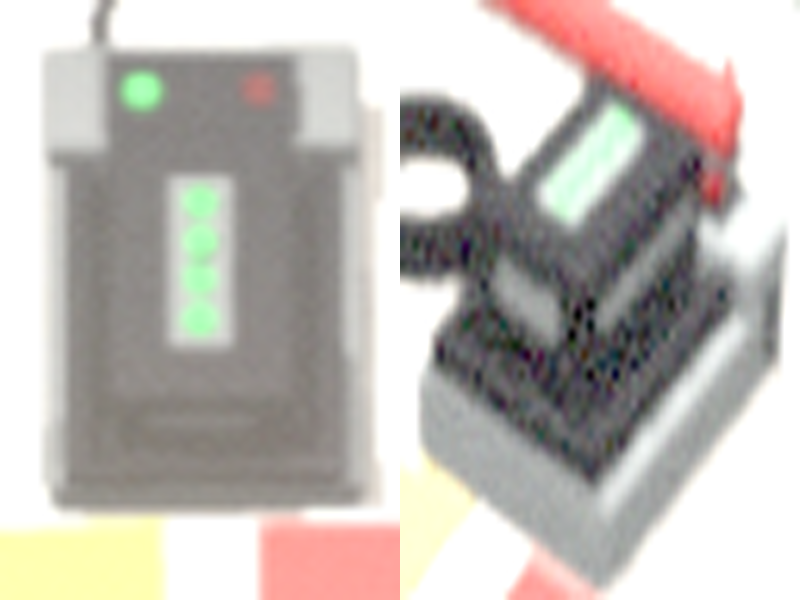

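```bash
python3 - <<'E'
from h import *; from plant import imaging
T=imaging.capture("top"); S=imaging.capture("side")
t=lambda x,y:(x*.12+242-.44,y*.12+120-.44); s=lambda x,y:((x-400)*.16+285-.42,y*.1+158-.45)
f=lambda *a:np.round(back(*a)[:2],4)
print("pack front L,R",f(T,t(105,400),.086),f(T,t(298,400),.086))
print("side front L,R, backR",f(S,s(510,190),.086),f(S,s(588,270),.086),f(S,s(700,150),.086))
print("label L,R,F,B",[f(T,t(*c),.086) for c in((168,261),(234,261),(201,347),(201,175))])
print("chg deck BL BR z50",f(T,t(45,48),.05),f(T,t(358,48),.05))
print("deck front edges L,R",f(T,t(75,150),.05),f(T,t(330,150),.05))
print("rail front L,R z46",f(T,t(58,480),.046),f(T,t(350,478),.046), "base front z0",f(T,t(55,507),.0),f(T,t(365,503),.0))
print("side rail front L,R z46",f(S,s(435,350),.046),f(S,s(598,475),.046),"rail/deck R",f(S,s(735,300),.046))
E
python3 go.py .6465,-.031,.15,178.9
```

```text
pack front L,R [ 6.086e-01 -5.000e-04] [ 0.6072 -0.0569]
side front L,R, backR [ 0.6157 -0.0133] [ 0.6066 -0.0578] [ 0.6787 -0.0634]
label L,R,F,B [array([ 0.6507, -0.0196]), array([ 0.6503, -0.039 ]), array([ 0.6241, -0.0289]), array([ 0.6772, -0.0298])]
chg deck BL BR z50 [0.7338 0.0188] [ 0.7315 -0.0782]
deck front edges L,R [0.7002 0.0098] [ 0.6983 -0.0687]
rail front L,R z46 [0.5962 0.0163] [ 0.5947 -0.0722] base front z0 [0.6006 0.0207] [ 0.5995 -0.0776]
side rail front L,R z46 [0.5866 0.0014] [ 0.585  -0.0802] rail/deck R [ 0.6815 -0.0824]
t 14.57 [0.575  0.2402 0.2417] [1.7995e+02 3.0000e-02 1.7818e+02] j [  41.   15.   -5.   -0.  -70. -132.] F [-0.2 -0.1 -0.2] w 0.0877
[0.6465, -0.031, 0.15, 178.9] -> [ -80.1 -268.9   91.6] [ 0.001  0.001 -0.013]  from start pose
```

Two estimates put the charged pack at about (0.651, -0.029), yaw -1.3°. The front edge plus 43 mm and the lamp label centre agree within 1 mm, and the charger's deck edge fits that too.

```bash
python3 go.py .651,-.029,.15,178.7 .651,-.029,.052,178.7
```

```text
t 14.57 [0.575  0.2402 0.2417] [1.7995e+02 3.0000e-02 1.7818e+02] j [  41.   15.   -5.   -0.  -70. -132.] F [-0.2 -0.1 -0.2] w 0.0877
[0.651, -0.029, 0.15, 178.7] -> [ -84.5 -266.8   91.6] [ 0.001  0.001 -0.009]  from start pose
[0.651, -0.029, 0.052, 178.7] -> [ 0. -0. 98.] [0. 0. 0.]  from previous wp
```

Call:
arm_command:
  commands:
    - [-16,-54,0,0,0,-0.01,1]
    - [-32,-107,0,0,0,-0.01,1]
    - [-48,-160,20,0,0,-0.01,1]
    - [-65,-214,50,0,0,-0.01,1]
    - [-80,-258,85,0,0,-0.01,1]

```text
time_s: 15.2
tcp_pos: [0.6476, -0.022, 0.1566]
eef_rot: [179.9, 0.2, 178.7]
contact_force: [-0.0, 1.0, -0.6]
gripper_width: 0.0878
```

```bash
python3 go.py .651,-.029,.13,178.7 .651,-.029,.052,178.7
```

```text
t 15.2 [ 0.6476 -0.022   0.1566] [1.7994e+02 1.5000e-01 1.7874e+02] j [  15.   21.   -8.   -0.  -61. -107.] F [-0.   1.  -0.6] w 0.0878
[0.651, -0.029, 0.13, 178.7] -> [-3.4 -7.  26.6] [0.001 0.003 0.001]  from start pose
[0.651, -0.029, 0.052, 178.7] -> [ 0. -0. 78.] [0. 0. 0.]  from previous wp
```

Call:
arm_command:
  commands:
    - [-3.4,-7,25,0,0.002,0,1]
    - [-3.4,-7,50,0,0.002,0,1]
    - [-3.4,-7,78,0,0.002,0,1]
    - [-3.4,-7,98,0,0.002,0,1]
    - [-3.4,-7,103,0,0.002,0,1]

```text
time_s: 15.82
tcp_pos: [0.6504, -0.0291, 0.0522]
eef_rot: [180.0, -0.1, 178.7]
contact_force: [0.9, -0.0, 0.1]
gripper_width: 0.0877
```

Call:
arm_command:
  commands:
    - [0,0,0,0,0,0,1]
    - [0,0,1,0,0,0,-1]
    - [0,0,1,0,0,0,-1]
    - [0,0,1,0,0,0,-1]
    - [0,0,1,0,0,0,-1]

```text
time_s: 16.45
tcp_pos: [0.6505, -0.029, 0.0516]
eef_rot: [180.0, -0.1, 178.7]
contact_force: [0.7, 0.3, 1.6]
gripper_width: 0.0559
```

Call:
arm_command:
  commands:
    - [0,0,0,0,0,0,-1]
    - [0,0,-2,0,0,0,-1]
    - [0,0,-10,0,0,0,-1]
    - [0,0,-30,0,0,0,-1]

```text
time_s: 16.95
tcp_pos: [0.6495, -0.0292, 0.081]
eef_rot: [180.0, -0.2, 178.7]
contact_force: [-0.4, 0.5, -2.6]
gripper_width: 0.056
```

```bash
python3 go.py .651,-.029,.14,178.7 .571,-.2964,.14,172 .571,-.2964,.024,172
```

```text
t 16.95 [ 0.6495 -0.0292  0.081 ] [179.98  -0.22 178.72] j [  15.   25.  -13.   -0.  -52. -106.] F [-0.4  0.5 -2.6] w 0.056
[0.651, -0.029, 0.14, 178.7] -> [ -1.2   0.3 -59.1] [ 0.    -0.004  0.   ]  from start pose
[0.571, -0.2964, 0.14, 172.0] -> [  73.9 -269.1   -0. ] [ 0.    -0.     0.117]  from previous wp
[0.571, -0.2964, 0.024, 172.0] -> [  0.  -0. 116.] [0. 0. 0.]  from previous wp
```

Call:
arm_command:
  commands:
    - [5,0,-45,0,-0.004,0,-1]
    - [20,-15,-90,0,-0.004,0.02,-1]
    - [35,-60,-100,0,-0.004,0.05,-1]
    - [50,-110,-100,0,-0.004,0.09,-1]
    - [62,-160,-100,0,-0.004,0.117,-1]

```text
time_s: 17.58
tcp_pos: [0.5836, -0.1889, 0.182]
eef_rot: [180.0, 0.0, 172.0]
contact_force: [0.5, -0.7, -2.8]
gripper_width: 0.0558
```

```bash
python3 go.py .571,-.2964,.17,172 .571,-.2964,.024,172
```

```text
t 17.57 [ 0.5836 -0.1889  0.182 ] [1.7998e+02 5.0000e-02 1.7200e+02] j [  0.  17. -11.  -0. -62. -98.] F [ 0.5 -0.7 -2.8] w 0.0558
[0.571, -0.2964, 0.17, 172.0] -> [  -2.5 -108.2   12. ] [ 0.     0.001 -0.   ]  from start pose
[0.571, -0.2964, 0.024, 172.0] -> [  0.  -0. 146.] [0. 0. 0.]  from previous wp
```

Call:
arm_command:
  commands:
    - [0,-45,0,0,0,0,-1]
    - [-2,-85,5,0,0,0,-1]
    - [-2,-105,25,0,0,0,-1]
    - [-2,-108,60,0,0,0,-1]
    - [-2,-108,85,0,0,0,-1]

```text
time_s: 18.2
tcp_pos: [0.5693, -0.2959, 0.0946]
eef_rot: [179.9, -0.1, 171.9]
contact_force: [-0.2, 0.3, -3.9]
gripper_width: 0.056
```

```bash
python3 go.py .571,-.2964,.024,172; python3 - <<'E'
from plant import imaging; import cv2
a=[cv2.resize(imaging.capture(c)["pixels"][y:y+120,x:x+120,::-1],(400,400),interpolation=cv2.INTER_CUBIC) for c,x,y in(("top",320,110),("side",330,170))]
cv2.imwrite("pics/4.png",cv2.hconcat(a))
E
```

```text
t 18.2 [ 0.5693 -0.2959  0.0946] [ 1.7993e+02 -9.0000e-02  1.7193e+02] j [-10.  24. -13.  -0. -53. -88.] F [-0.2  0.3 -3.9] w 0.056
[0.571, -0.2964, 0.024, 172.0] -> [-1.9 -0.3 70.6] [ 0.001 -0.001 -0.001]  from start pose
```

View pics/4.png

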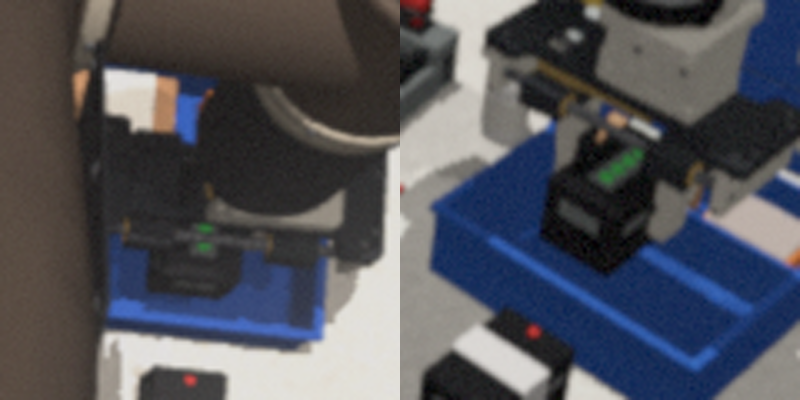

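The pack is above the front compartment, at about (195,270) in the left crop and (600,225) in the right, clear of the walls.

Call:
arm_command:
  commands:
    - [-2,0,20,0,0,0,-1]
    - [-2,0,42,0,0,0,-1]
    - [-2,0,58,0,0,0,-1]
    - [-2,0,66,0,0,0,-1]
    - [-2,0,68,0,0,0,-1]

```text
time_s: 18.92
tcp_pos: [0.5697, -0.2951, 0.025]
eef_rot: [179.9, -0.3, 172.0]
contact_force: [-0.1, -0.3, -2.8]
gripper_width: 0.0557
```

Call:
arm_command:
  commands:
    - [0,0,1,0,0,0,-1]
    - [0,0,2,0,0,0,-1]
    - [0,0,2.5,0,0,0,-1]
    - [0,0,2.5,0,0,0,-1]

```text
time_s: 19.42
tcp_pos: [0.5701, -0.2952, 0.0236]
eef_rot: [179.9, -0.3, 172.0]
contact_force: [-2.9, 3.0, 5.3]
gripper_width: 0.0557
```

Call:
arm_command:
  commands:
    - [0,0,0,0,0,0,0]
    - [0,0,0,0,0,0,1]
    - [0,0,0,0,0,0,1]
    - [0,0,0,0,0,0,1]
    - [0,0,0,0,0,0,1]

```text
time_s: 20.05
tcp_pos: [0.5702, -0.2953, 0.0236]
eef_rot: [179.9, -0.3, 172.0]
contact_force: [-0.3, -0.5, -0.5]
gripper_width: 0.0863
```

Call:
arm_command:
  commands:
    - [0,0,-25,0,0,0,1]
    - [0,0,-75,0,0,0,1]
    - [0,0,-120,0,0,0,1]
    - [40,0,-125,0,0,0,1]
    - [90,0,-125,0,0,0,1]

```text
time_s: 20.68
tcp_pos: [0.4815, -0.2829, 0.1497]
eef_rot: [179.9, -0.2, 172.0]
contact_force: [-0.1, 0.2, -0.8]
gripper_width: 0.0877
```

```bash
python3 go.py .4345,-.2925,.1,173 .4345,-.2925,.0195,173;  python3 - <<'E'
from plant import imaging, models; import cv2; from h import *
d={c:imaging.capture(c) for c in("top","side")}
a=[cv2.resize(d[c]["pixels"][y:y+120,x:x+120,::-1],(400,400),interpolation=cv2.INTER_CUBIC) for c,x,y in(("top",320,130),("side",320,200))]
cv2.imwrite("pics/5.png",cv2.hconcat(a))
E
```

```text
t 20.68 [ 0.4815 -0.2829  0.1497] [ 1.7994e+02 -1.7000e-01  1.7200e+02] j [-10.  13. -20.  -0. -57. -88.] F [-0.1  0.2 -0.8] w 0.0877
[0.4345, -0.2925, 0.1, 173.0] -> [ 45.  -16.1  49.8] [ 0.001 -0.003 -0.017]  from start pose
[0.4345, -0.2925, 0.0195, 173.0] -> [ 0.  -0.  80.5] [0. 0. 0.]  from previous wp
```

View pics/5.png

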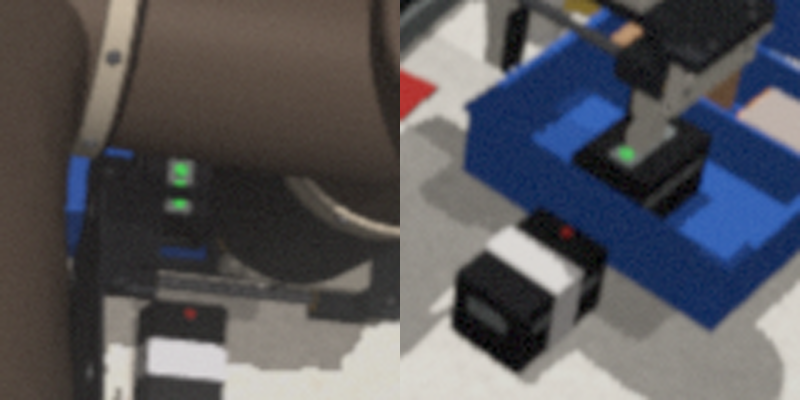

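The charged pack sits flat in the front compartment at about (640,165) in the right crop. The flat pack is still at (530,290).

Call:
arm_command:
  commands:
    - [30,-10,10,0,-0.003,-0.017,1]
    - [45,-16,40,0,-0.003,-0.017,1]
    - [45,-16,75,0,-0.003,-0.017,1]
    - [45,-16,105,0,-0.003,-0.017,1]
    - [45,-16,125,0,-0.003,-0.017,1]

```text
time_s: 21.4
tcp_pos: [0.4292, -0.2911, 0.0234]
eef_rot: [179.9, -0.2, 172.9]
contact_force: [0.6, -0.8, 1.1]
gripper_width: 0.0879
```

```bash
python3 go.py .4345,-.2925,.0195,173
```

```text
t 21.4 [ 0.4292 -0.2911  0.0234] [179.85  -0.22 172.88] j [-13.  19. -33.  -0. -38. -84.] F [ 0.6 -0.8  1.1] w 0.0879
[0.4345, -0.2925, 0.0195, 173.0] -> [-5.4 -0.7  3.9] [ 0.003 -0.004 -0.002]  from start pose
```

Call:
arm_command:
  commands:
    - [-5.4,-0.7,3.5,0.003,-0.004,0,1]
    - [-5.4,-0.7,3.5,0.003,-0.004,0,1]
    - [-5.4,-0.7,3.5,0.003,-0.004,0,1]

```text
time_s: 21.78
tcp_pos: [0.4352, -0.2926, 0.0207]
eef_rot: [-180.0, 0.1, 172.9]
contact_force: [0.1, 0.4, -0.6]
gripper_width: 0.0879
```

Call:
arm_command:
  commands:
    - [0,0,0,0,0,0,-1]
    - [0,0,0,0,0,0,-1]
    - [0,0,0,0,0,0,-1]
    - [0,0,0,0,0,0,-1]
    - [0,0,0,0,0,0,-1]

```text
time_s: 22.4
tcp_pos: [0.4352, -0.2926, 0.0209]
eef_rot: [-180.0, 0.1, 172.9]
contact_force: [-0.1, 2.1, 3.4]
gripper_width: 0.0562
```

Call:
arm_command:
  commands:
    - [0,0,-5,0,0,0,-1]
    - [0,0,-25,0,0,0,-1]
    - [0,0,-60,0,0,0,-1]
    - [0,0,-105,0,0,0,-1]
    - [0,0,-135,0,0,0,-1]

```text
time_s: 23.02
tcp_pos: [0.4351, -0.2925, 0.1578]
eef_rot: [-180.0, 0.2, 172.9]
contact_force: [0.6, -1.1, -4.2]
gripper_width: 0.0557
```

```bash
python3 go.py .55,-.12,.16,178.7 .6507,-.029,.16,178.7 .6507,-.029,.052,178.7;  python3 - <<'E'
from plant import imaging; from h import *
d=imaging.capture("side"); s=__import__("plant").get_state()
x=[.4345,-.2925]; print([proj(d,[[*s["tcp_pos"]]])])
cv2.imwrite("pics/6.png",cv2.resize(d["pixels"][180:330,280:480,::-1],(800,600),interpolation=cv2.INTER_CUBIC))
E
```

```text
t 23.02 [ 0.4351 -0.2925  0.1578] [-1.7996e+02  1.6000e-01  1.7289e+02] j [-12.  10. -24.   0. -56. -85.] F [ 0.6 -1.1 -4.2] w 0.0557
[0.55, -0.12, 0.16, 178.7] -> [-92.6 185.4  -2.1] [-0.001  0.003 -0.101]  from start pose
[0.6507, -0.029, 0.16, 178.7] -> [-98.6  93.3   0. ] [0. 0. 0.]  from previous wp
[0.6507, -0.029, 0.052, 178.7] -> [  0.  -0. 108.] [0. 0. 0.]  from previous wp
[array([[366.84371541, 236.30011613]])]
```

View pics/6.png

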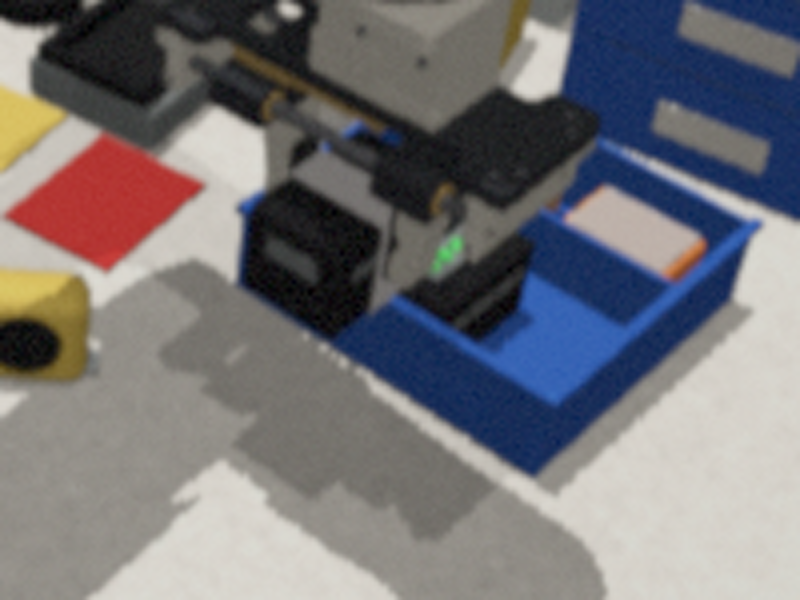

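The flat pack is held level at about (315,255), and the charged pack's lamps show in the tote behind it. Moving to the charger.

Call:
arm_command:
  commands:
    - [-20,40,-2,0,0,-0.03,-1]
    - [-40,80,-2,0,0,-0.06,-1]
    - [-60,122,-2,0,0,-0.101,-1]
    - [-82,165,-2,0,0,-0.101,-1]
    - [-105,200,-2,0,0,-0.101,-1]

```text
time_s: 23.7
tcp_pos: [0.5657, -0.1063, 0.1634]
eef_rot: [-179.8, 0.4, 178.7]
contact_force: [0.9, -1.5, -1.9]
gripper_width: 0.0558
```

```bash
python3 go.py .651,-.029,.14,178.7
```

```text
t 23.7 [ 0.5657 -0.1063  0.1634] [-179.83    0.36  178.75] j [   9.   14.  -18.    0.  -58. -100.] F [ 0.9 -1.5 -1.9] w 0.0558
[0.651, -0.029, 0.14, 178.7] -> [-83.4  79.2  23.7] [-0.003  0.006  0.001]  from start pose
```

Call:
arm_command:
  commands:
    - [-28,27,5,-0.003,0.006,0,-1]
    - [-56,54,10,-0.003,0.006,0,-1]
    - [-80,76,22,-0.003,0.006,0,-1]
    - [-83.4,79,40,-0.003,0.006,0,-1]
    - [-83.4,79,50,-0.003,0.006,0,-1]

```text
time_s: 24.32
tcp_pos: [0.6498, -0.0294, 0.1115]
eef_rot: [-180.0, -0.2, 178.7]
contact_force: [-0.8, -0.4, -2.8]
gripper_width: 0.0558
```

```bash
python3 go.py .651,-.029,.078,178.7 .651,-.029,.052,178.7;  python3 - <<'E'
from plant import imaging; import cv2; import numpy as np
a=[]
for c,x,y,w,h in(("top",232,110,72,90),("side",275,145,80,100)):
    i=np.mean([imaging.capture(c)["pixels"] for _ in range(3)],0)[y:y+h,x:x+w,::-1]
    a.append(cv2.resize((np.clip(i/150,0,1)**.6*255).astype(np.uint8),(400,500),interpolation=cv2.INTER_CUBIC))
cv2.imwrite("pics/7.png",cv2.hconcat(a))
E
```

```text
t 24.32 [ 0.6498 -0.0294  0.1115] [-1.7997e+02 -1.7000e-01  1.7874e+02] j [  15.   23.  -11.   -0.  -56. -106.] F [-0.8 -0.4 -2.8] w 0.0558
[0.651, -0.029, 0.078, 178.7] -> [-1.3  0.4 33.5] [-0.    -0.003  0.001]  from start pose
[0.651, -0.029, 0.052, 178.7] -> [ 0. -0. 26.] [0. 0. 0.]  from previous wp
```

View pics/7.png

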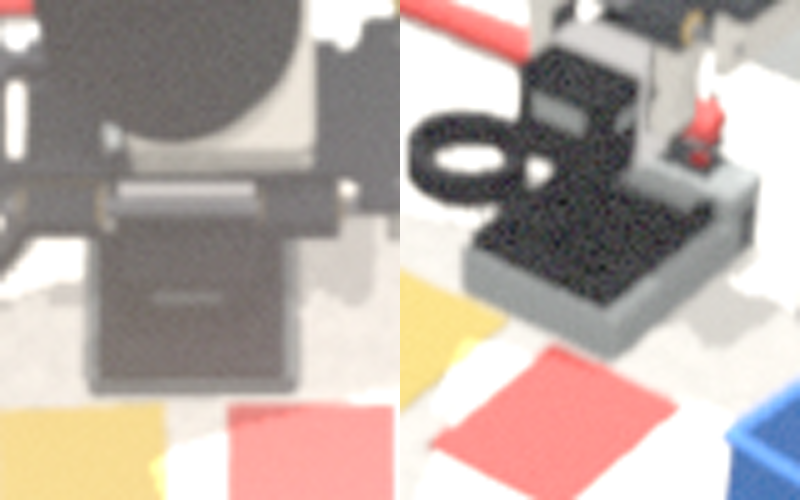

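The pack hovers over the recess. The tape's front edge shows at about (187,213) in the left crop, so I'll use it to check the pack's x offset in the grip.

```bash
python3 - <<'E'
from h import *; from plant import imaging
T=imaging.capture("top")
for c,r in((120,213),(255,213),(187,183)): print(back(T,(232+c/5.556-.4,110+r/5.556-.4),.1115-.0205+.054))
E
```

```text
[ 0.63717153 -0.00230369  0.145     ]
[ 0.63584392 -0.05821231  0.145     ]
[ 0.64961133 -0.03027503  0.145     ]
```

Call:
arm_command:
  commands:
    - [-1.3,0.4,12,0,-0.003,0,-1]
    - [-1.3,0.4,25,0,-0.003,0,-1]
    - [-1.3,0.4,38,0,-0.003,0,-1]
    - [-1.3,0.4,48,0,-0.003,0,-1]
    - [-1.3,0.4,54,0,-0.003,0,-1]

```text
time_s: 25.3
tcp_pos: [0.6524, -0.0293, 0.0596]
eef_rot: [-180.0, 0.2, 178.7]
contact_force: [-0.2, 0.2, -3.6]
gripper_width: 0.0558
```

```bash
python3 go.py .651,-.029,.053,178.7
```

```text
t 25.3 [ 0.6524 -0.0293  0.0596] [-180.      0.21  178.72] j [  15.   27.  -14.    0.  -50. -106.] F [-0.2  0.2 -3.6] w 0.0558
[0.651, -0.029, 0.053, 178.7] -> [1.5 0.3 6.6] [-0.     0.004  0.   ]  from start pose
```

Call:
arm_command:
  commands:
    - [1,0.3,2,0,0.004,0,-1]
    - [1,0.3,4,0,0.004,0,-1]
    - [1,0.3,6,0,0.004,0,-1]
    - [1,0.3,7,0,0.004,0,-1]
    - [1,0.3,7.5,0,0.004,0,-1]

```text
time_s: 25.92
tcp_pos: [0.6515, -0.029, 0.0529]
eef_rot: [-180.0, 0.0, 178.7]
contact_force: [-4.5, 1.2, 7.1]
gripper_width: 0.0556
```

Call:
arm_command:
  commands:
    - [0,0,0,0,0,0,0]
    - [0,0,0,0,0,0,1]
    - [0,0,0,0,0,0,1]
    - [0,0,0,0,0,0,1]
    - [0,0,0,0,0,0,1]

```text
time_s: 26.55
tcp_pos: [0.6516, -0.029, 0.0529]
eef_rot: [-180.0, 0.0, 178.7]
contact_force: [0.2, -0.1, -0.1]
gripper_width: 0.0865
```

Call:
arm_command:
  commands:
    - [0,0,-25,0,0,0,1]
    - [0,0,-75,0,0,0,1]
    - [0,0,-135,0,0,0,1]
    - [10,40,-185,0,0,0,1]
    - [20,80,-190,0,0,0,1]

```text
time_s: 27.18
tcp_pos: [0.635, 0.0521, 0.2477]
eef_rot: [179.9, 0.4, 178.7]
contact_force: [0.8, 1.0, -0.5]
gripper_width: 0.0873
```

```bash
python3 go.py .575,.2402,.24,178.2 .575,.2402,.1415,178.2
```

```text
t 27.18 [0.635  0.0521 0.2477] [179.9    0.42 178.67] j [  22.   16.   -3.    0.  -71. -114.] F [ 0.8  1.  -0.5] w 0.0873
[0.575, 0.2402, 0.24, 178.2] -> [ 64.4 186.6   7.6] [0.002 0.007 0.008]  from start pose
[0.575, 0.2402, 0.1415, 178.2] -> [ 0.  -0.  98.5] [0. 0. 0.]  from previous wp
```

Call:
arm_command:
  commands:
    - [18,52,0,0.002,0.007,0.008,1]
    - [36,104,0,0.002,0.007,0.008,1]
    - [54,156,2,0.002,0.007,0.008,1]
    - [64.4,186,5,0.002,0.007,0.008,1]
    - [64.4,186.6,7,0.002,0.007,0.008,1]

```text
time_s: 27.8
tcp_pos: [0.5742, 0.2423, 0.2404]
eef_rot: [180.0, 0.0, 178.4]
contact_force: [-0.2, 0.3, -0.5]
gripper_width: 0.0875
```

```bash
python3 go.py .575,.2402,.1415,178.2;  python3 - <<'E'
from plant import imaging; import cv2; import numpy as np
a=[]
for c,x,y,w,h in(("top",222,120,144,180),("side",240,125,120,150)):
    i=imaging.capture(c)["pixels"][y:y+h,x:x+w,::-1]
    a.append(cv2.resize((np.clip(i/150,0,1)**.6*255).astype(np.uint8),(400,500),interpolation=cv2.INTER_CUBIC))
cv2.imwrite("pics/8.png",cv2.hconcat(a))
E
```

```text
t 27.8 [0.5742 0.2423 0.2404] [1.8000e+02 2.0000e-02 1.7838e+02] j [  41.   15.   -5.    0.  -70. -132.] F [-0.2  0.3 -0.5] w 0.0875
[0.575, 0.2402, 0.1415, 178.2] -> [-0.8 -2.1 98.9] [0.    0.    0.003]  from start pose
```

View pics/8.png

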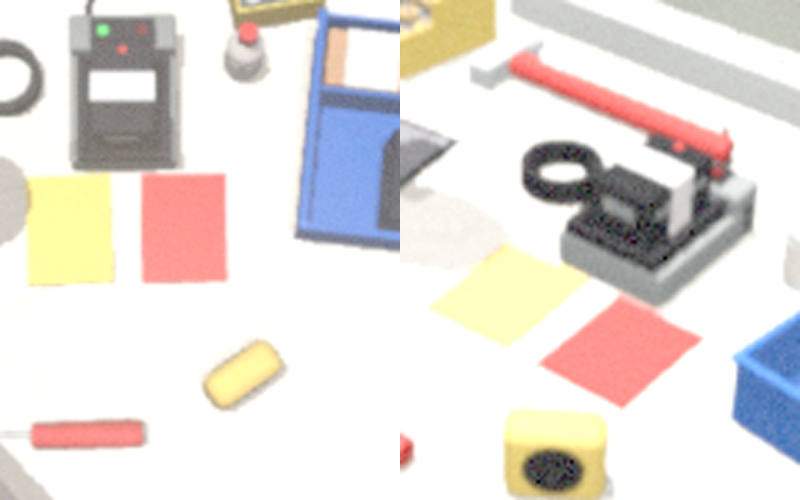

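The flat pack is seated level in the recess (tape at (122,87), and charger lamps lit green and red), and both pads are clear. Next I'll pick the drill and measure the pad yaws from their colours.

Call:
arm_command:
  commands:
    - [-0.8,-2.1,25,0,0,0.003,1]
    - [-0.8,-2.1,55,0,0,0.003,1]
    - [-0.8,-2.1,82,0,0,0.003,1]
    - [-0.8,-2.1,98,0,0,0.003,1]
    - [-0.8,-2.1,98.5,0,0,0.003,1]

```text
time_s: 28.52
tcp_pos: [0.5754, 0.2371, 0.1409]
eef_rot: [-179.9, -0.1, 178.0]
contact_force: [-1.0, -0.2, -0.3]
gripper_width: 0.0876
```

Call:
arm_command:
  commands:
    - [0,0,0,0,0,0,1]
    - [0,0,0,0,0,0,-1]
    - [0,0,0,0,0,0,-1]
    - [0,0,0,0,0,0,-1]
    - [0,0,0,0,0,0,-1]

```text
time_s: 29.15
tcp_pos: [0.5758, 0.2378, 0.1414]
eef_rot: [-180.0, -0.0, 178.0]
contact_force: [0.3, 2.1, 2.5]
gripper_width: 0.0576
```

```bash
python3 - <<'E'
from h import *; from plant import imaging
D={c:imaging.capture(c) for c in("top","side")}
for n,g in(("red",(.541,-.083,-1)),("yel",(.541,.0245,0))):
    V=[]
    for c,d in D.items():
        near=cv2.dilate((render(d,"pad",g,0)>0).astype(np.uint8),np.ones((9,9)))>0
        hsv=cv2.cvtColor(d["pixels"],cv2.COLOR_RGB2HSV).astype(int)
        m=(hsv[...,1]>105)&near; V.append((d,m,None)); print(n,c,m.sum(),render(d,"pad",g,0).sum())
    for v in (V,V[:1],V[1:]): p,c=fit("pad",0,v,g); print(np.round(p,4),round(c,3))
E
python3 go.py .575,.2402,.1765,178.2 
```

```text
red top 1154 1219.6666666666667
red side 859 952.3843137254903
[ 0.5397 -0.0824 -1.1321] 0.169
[ 0.541  -0.0816 -1.2329] 0.05
[ 0.5386 -0.084  -1.0042] 0.1
yel top 1146 1224.7686274509804
yel side 743 849.521568627451
[0.5403 0.0243 0.6273] 0.191
[ 0.5424  0.0257 -0.4066] 0.06
[0.5373 0.021  3.0597] 0.12
t 29.25 [0.5758 0.2378 0.1414] [-1.7996e+02 -2.0000e-02  1.7805e+02] j [  40.   19.  -13.    0.  -58. -132.] F [-0.7  2.5  2.6] w 0.058
[0.575, 0.2402, 0.1765, 178.2] -> [  0.9   2.3 -35.1] [-0.001 -0.    -0.003]  from start pose
```

Call:
arm_command:
  commands:
    - [0,0,-15,0,0,0,-1]
    - [0,0,-35,0,0,0,-1]
    - [2,-25,-35,0,0,0,-1]
    - [5,-65,-35,0,0,0,-1]
    - [8,-110,-35,0,0,0,-1]

```text
time_s: 29.88
tcp_pos: [0.5624, 0.1261, 0.1755]
eef_rot: [-179.9, -0.2, 178.1]
contact_force: [1.1, -0.6, -7.3]
gripper_width: 0.0576
```

```bash
python3 go.py .5415,-.0825,.1765,178.8 
```

```text
t 29.88 [0.5624 0.1261 0.1755] [-179.89   -0.18  178.07] j [  32.   14.  -16.   -0.  -61. -124.] F [ 1.1 -0.6 -7.3] w 0.0576
[0.5415, -0.0825, 0.1765, 178.8] -> [  13.9 -209.2   -0.6] [-0.002 -0.003 -0.013]  from start pose
```

Call:
arm_command:
  commands:
    - [3,-45,0,0,0,0,-1]
    - [6,-90,0,-0.002,-0.003,-0.005,-1]
    - [9,-135,0,-0.002,-0.003,-0.013,-1]
    - [12,-178,0,-0.002,-0.003,-0.013,-1]
    - [14,-207,0,-0.002,-0.003,-0.013,-1]

```text
time_s: 30.5
tcp_pos: [0.5391, -0.0828, 0.1752]
eef_rot: [-180.0, -0.2, 178.7]
contact_force: [0.6, -0.6, -7.2]
gripper_width: 0.0578
```

Call:
arm_command:
  commands:
    - [0,-2,0,0,0,0,-1]
    - [0,-2,8,0,0,0,-1]
    - [0,-2,20,0,0,0,-1]
    - [0,-2,27,0,0,0,-1]
    - [0,-2,29,0,0,0,-1]

```text
time_s: 31.12
tcp_pos: [0.5385, -0.0844, 0.1452]
eef_rot: [-180.0, -0.3, 178.8]
contact_force: [-0.3, -0.1, -8.0]
gripper_width: 0.0575
```

```bash
python3 go.py .5415,-.0825,.1415,178.8 
```

```text
t 31.12 [ 0.5385 -0.0844  0.1452] [-179.97   -0.29  178.76] j [  12.   13.  -22.   -0.  -56. -103.] F [-0.3 -0.1 -8. ] w 0.0575
[0.5415, -0.0825, 0.1415, 178.8] -> [-2.9  1.9  3.7] [-0.001 -0.005 -0.001]  from start pose
```

Call:
arm_command:
  commands:
    - [-3,1.9,0,-0.001,-0.005,0,-1]
    - [-3,1.9,0.5,-0.001,-0.005,0,-1]
    - [-3,1.9,1.5,-0.001,-0.005,0,-1]
    - [-3,1.9,2.5,-0.001,-0.005,0,-1]
    - [-3,1.9,3.5,-0.001,-0.005,0,-1]

```text
time_s: 31.75
tcp_pos: [0.5415, -0.0826, 0.1417]
eef_rot: [180.0, 0.0, 178.8]
contact_force: [0.2, -0.1, -8.0]
gripper_width: 0.058
```

```bash
python3 go.py .5415,-.0825,.1415,178.8 
```

```text
t 31.75 [ 0.5415 -0.0826  0.1417] [179.98   0.   178.75] j [  12.   13.  -22.   -0.  -55. -103.] F [ 0.2 -0.1 -8. ] w 0.058
[0.5415, -0.0825, 0.1415, 178.8] -> [0.  0.1 0.2] [ 0.     0.    -0.001]  from start pose
```

Call:
arm_command:
  commands:
    - [0,0,0.7,0,0,0,-1]
    - [0,0,1.2,0,0,0,-1]
    - [0,0,1.5,0,0,0,-1]
    - [0,0,1.5,0,0,0,-1]

```text
time_s: 32.25
tcp_pos: [0.5422, -0.0826, 0.1414]
eef_rot: [180.0, 0.1, 178.8]
contact_force: [-1.7, 2.5, 6.5]
gripper_width: 0.0581
```

Contact is made, so I'll release and rise.

Call:
arm_command:
  commands:
    - [0,0,0,0,0,0,-0.2]
    - [0,0,0,0,0,0,0.4]
    - [0,0,0,0,0,0,1]
    - [0,0,0,0,0,0,1]
    - [0,0,0,0,0,0,1]

```text
time_s: 32.88
tcp_pos: [0.5424, -0.0826, 0.1415]
eef_rot: [180.0, 0.1, 178.8]
contact_force: [-0.7, -0.4, -0.3]
gripper_width: 0.0849
```

Call:
arm_command:
  commands:
    - [0,0,-20,0,0,0,1]
    - [0,0,-60,0,0,0,1]
    - [0,0,-105,0,0,0,1]
    - [-3,50,-110,0,0,0,1]
    - [-6,110,-110,0,0,0,1]

```text
time_s: 33.5
tcp_pos: [0.551, 0.0277, 0.253]
eef_rot: [179.9, 0.3, 178.6]
contact_force: [1.3, 1.1, -0.4]
gripper_width: 0.0876
```

```bash
python3 go.py .5624,.3758,.248,-177.6 
```

```text
t 33.5 [0.551  0.0277 0.253 ] [179.94   0.27 178.65] j [  23.    8.  -13.    0.  -69. -115.] F [ 1.3  1.1 -0.4] w 0.0876
[0.5624, 0.3758, 0.248, -177.6] -> [ -3.1 348.2   5.4] [ 0.001  0.005 -0.066]  from start pose
```

Call:
arm_command:
  commands:
    - [-1,58,0,0,0.005,-0.02,1]
    - [-1,116,0,0,0.005,-0.05,1]
    - [-2,174,2,0,0.005,-0.066,1]
    - [-3,232,4,0,0.005,-0.066,1]
    - [-3,290,5,0,0.005,-0.066,1]

```text
time_s: 34.12
tcp_pos: [0.5608, 0.3195, 0.2483]
eef_rot: [179.9, 0.0, -177.6]
contact_force: [1.3, 0.4, 0.4]
gripper_width: 0.0874
```

Call:
arm_command:
  commands:
    - [0,40,0,0,0,0,1]
    - [0,57,0,0,0,0,1]
    - [0,58,0,0,0,0,1]
    - [0,58,15,0,0,0,1]
    - [0,58,20,0,0,0,1]

```text
time_s: 34.75
tcp_pos: [0.558, 0.3758, 0.2269]
eef_rot: [-180.0, -0.1, -177.6]
contact_force: [-0.7, 0.7, -0.5]
gripper_width: 0.0878
```

```bash
python3 go.py .5624,.3758,.1375,-177.6 
```

```text
t 34.75 [0.558  0.3758 0.2269] [-1.7999e+02 -8.0000e-02 -1.7764e+02] j [  50.   20.    0.   -0.  -70. -138.] F [-0.7  0.7 -0.5] w 0.0878
[0.5624, 0.3758, 0.1375, -177.6] -> [-4.5 -0.2 89.4] [-0.    -0.001 -0.001]  from start pose
```

Call:
arm_command:
  commands:
    - [-4.5,0,25,0,0,0,1]
    - [-4.5,0,55,0,0,0,1]
    - [-4.5,0,80,0,0,0,1]
    - [-4.5,0,89,0,0,0,1]
    - [-4.5,0,89.5,0,0,0,1]

```text
time_s: 35.38
tcp_pos: [0.5625, 0.3754, 0.1373]
eef_rot: [-180.0, -0.1, -177.7]
contact_force: [0.3, 0.9, 0.4]
gripper_width: 0.0876
```

Call:
arm_command:
  commands:
    - [0,0,0,0,0,0,1]
    - [0,0,0,0,0,0,-1]
    - [0,0,0,0,0,0,-1]
    - [0,0,0,0,0,0,-1]
    - [0,0,0,0,0,0,-1]

```text
time_s: 36.0
tcp_pos: [0.5626, 0.3759, 0.1376]
eef_rot: [180.0, -0.1, -177.7]
contact_force: [-0.8, 1.8, 1.5]
gripper_width: 0.0578
```

Call:
arm_command:
  commands:
    - [0,0,-15,0,0,0,-1]
    - [0,0,-35,0,0,0,-1]
    - [2,-25,-35,0,0,0,-1]
    - [5,-65,-35,0,0,0,-1]
    - [8,-110,-35,0,0,0,-1]

```text
time_s: 36.62
tcp_pos: [0.5578, 0.2636, 0.1715]
eef_rot: [-179.9, -0.2, -177.6]
contact_force: [0.9, -0.6, -8.0]
gripper_width: 0.0582
```

```bash
python3 go.py .535,.0245,.173,-179.9 
```

```text
t 36.62 [0.5578 0.2636 0.1715] [-179.93   -0.21 -177.64] j [  43.   18.  -11.   -0.  -62. -131.] F [ 0.9 -0.6 -8. ] w 0.0582
[0.535, 0.0245, 0.173, -179.9] -> [  32.6 -237.9   -1.1] [-0.001 -0.004  0.039]  from start pose
```

Call:
arm_command:
  commands:
    - [6,-45,0,0,0,0,-1]
    - [12,-90,0,0,-0.002,0.01,-1]
    - [18,-135,0,0,-0.004,0.025,-1]
    - [25,-180,0,0,-0.004,0.039,-1]
    - [31,-220,0,0,-0.004,0.039,-1]

```text
time_s: 37.25
tcp_pos: [0.534, 0.0401, 0.1714]
eef_rot: [-179.9, -0.1, -179.9]
contact_force: [0.9, -0.5, -8.2]
gripper_width: 0.0578
```

```bash
python3 go.py .535,.0245,.173,-179.9 
```

```text
t 37.25 [0.534  0.0401 0.1714] [-1.7991e+02 -1.0000e-01 -1.7994e+02] j [  25.   10.  -21.    0.  -59. -115.] F [ 0.9 -0.5 -8.2] w 0.0578
[0.535, 0.0245, 0.173, -179.9] -> [ -1.  -15.6  -1.6] [-0.002 -0.002 -0.001]  from start pose
```

Call:
arm_command:
  commands:
    - [-1,-12,0,0,0,0,-1]
    - [-1,-15.5,5,0,0,0,-1]
    - [-1,-15.5,16,0,0,0,-1]
    - [-1,-15.5,25,0,0,0,-1]
    - [-1,-15.5,28,0,0,0,-1]

```text
time_s: 37.88
tcp_pos: [0.5344, 0.025, 0.1421]
eef_rot: [-179.9, -0.2, -179.9]
contact_force: [-1.8, 0.3, -7.3]
gripper_width: 0.058
```

```bash
python3 go.py .535,.0245,.1375,-179.9 
```

```text
t 37.88 [0.5344 0.025  0.1421] [-179.87   -0.22 -179.9 ] j [  24.   12.  -24.    0.  -55. -114.] F [-1.8  0.3 -7.3] w 0.058
[0.535, 0.0245, 0.1375, -179.9] -> [-0.7 -0.4  4.6] [-0.002 -0.004  0.   ]  from start pose
```

Call:
arm_command:
  commands:
    - [-0.7,-0.4,1,-0.002,-0.004,0,-1]
    - [-0.7,-0.4,2,-0.002,-0.004,0,-1]
    - [-0.7,-0.4,3,-0.002,-0.004,0,-1]
    - [-0.7,-0.4,4,-0.002,-0.004,0,-1]
    - [-0.7,-0.4,5,-0.002,-0.004,0,-1]

```text
time_s: 38.5
tcp_pos: [0.5355, 0.0246, 0.1375]
eef_rot: [-180.0, 0.1, -179.9]
contact_force: [-2.7, 1.1, -0.6]
gripper_width: 0.0577
```

Call:
arm_command:
  commands:
    - [0,0,0.3,0,0,0,-0.2]
    - [0,0,0.3,0,0,0,0.4]
    - [0,0,0.3,0,0,0,1]
    - [0,0,0.3,0,0,0,1]
    - [0,0,0.3,0,0,0,1]

```text
time_s: 39.12
tcp_pos: [0.5357, 0.0246, 0.1375]
eef_rot: [-180.0, 0.1, -179.9]
contact_force: [1.0, -0.5, 0.0]
gripper_width: 0.0846
```

Call:
arm_command:
  commands:
    - [0,0,-20,0,0,0,1]
    - [0,0,-60,0,0,0,1]
    - [0,0,-105,0,0,0,1]
    - [0,50,-115,0,0,0,1]
    - [0,110,-115,0,0,0,1]

```text
time_s: 39.75
tcp_pos: [0.5359, 0.1354, 0.2544]
eef_rot: [179.9, 0.3, 180.0]
contact_force: [1.3, 0.1, -0.6]
gripper_width: 0.0876
```

Call:
arm_command:
  commands:
    - [0,60,0,0,0,0,1]
    - [0,120,0,0,0,0,1]
    - [0,180,0,0,0,0,1]
    - [0,220,0,0,0,0,1]
    - [0,220,0,0,0,0,1]

```text
time_s: 40.38
tcp_pos: [0.5355, 0.3581, 0.2536]
eef_rot: [180.0, 0.2, -179.8]
contact_force: [0.7, -0.9, -0.1]
gripper_width: 0.0877
```

```bash
python3 - <<'E'
from h import *; from plant import imaging, models
D={c:imaging.capture(c) for c in("top","side")}
a=[]
for c,x,y,w,h in(("top",222,110,112,140),("side",240,125,120,150)):
    a.append(cv2.resize(D[c]["pixels"][y:y+h,x:x+w,::-1],(400,500),interpolation=cv2.INTER_CUBIC))
cv2.imwrite("pics/9.png",cv2.hconcat(a))
for n,g in(("drill",(.5408,-.0826,-1.2)),("driver",(.542,.0245,0))):
    V=[(d,models.outline_of(c,n)[0]["pixels"],None) for c,d in D.items()]
    for v in (V,V[:1],V[1:]): p,c=fit(n,.003,v,g); print(n,np.round(p,4),round(c,3))
E
```

```text
drill [ 0.5408 -0.0811 -1.9832] 0.224
drill [ 0.5399 -0.0812 -1.9945] 0.106
drill [ 0.5398 -0.0807  0.9424] 0.113
driver [ 0.5406  0.0257 -0.326 ] 0.202
driver [ 0.5409  0.0261 -0.7171] 0.073
driver [0.5388 0.0236 2.1528] 0.121
```

View pics/9.png

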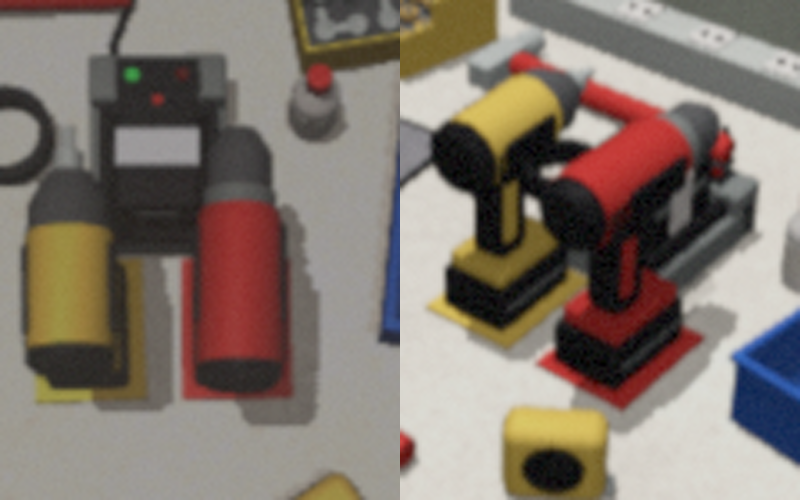

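Both tools stand upright and centred on their own pads: the driver's foot is at about (505,285) and the drill's at (620,345) in the right view. The flat pack is still seated, with its tape at (157,146) in the left view. The fitted positions agree with the pad centres to 1–2 mm.

```bash
python3 - <<'E'
from plant import r
print(r.close_job())
E
```

```text
the job is handed in; nothing more can be done
None
```

The job is done and handed in at about 40 s of the 138 s allowed; no verdict came back.

**What I did, in order:**
1. Stood the driver and then the drill aside on the grey mat.
2. Put the charged pack in the tote's empty front compartment.
3. Seated the flat pack on the charger.
4. Stood the drill back on the red pad and the driver back on the yellow pad.

I let go of each item only after the force reading showed it had touched down. No reading at the end of a move was above about 9 N.

**Last checks:**
- **Flat pack:** it touched down at 52.9 mm TCP height, as worked out for fully home. It lay level in the recess in both views.
- **Charged pack:** a picture taken after I released it showed it lying flat in the tote. I did not zoom in on it again at the end.
- **Tools:** both stand upright. Outline fits from both cameras put them within about 2 mm of the pad centres.
- **Robot:** the gripper is open, clear of everything, above the mat.

**Where checks disagreed:**
- **Yaw:** the two cameras differ by about 3° for both tools and for the yellow pad. The top camera alone puts both tools within 1° of their pads.
- **Flat pack's yaw on the bench:** the cameras differed by up to 5°, but the pack lined up with the jaws when gripped.

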